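# Hold a tealight block in the squaring jig

### The arm

A 6-joint arm with a two-finger parallel gripper is mounted at the origin on the work surface. World frame = base frame: x ahead of the robot, y to its left, z up, the work surface at z = 0. Lengths are in mm, angles in degrees, forces in N, time in s.
With the tool pointing down it reaches from about 300 to 850 mm from the base axis. Payload 4.2 kg.
Tool frame: the origin (TCP) lies midway between the tips of the shut fingers; the grasp point (between the pads) lies 19 mm behind it; z points along the fingers, y is the direction in which the jaws open and shut (so a half turn about z gives the same grasp; the last joint's range is limited). The gripper opens to 91 mm and grips with 3 to 60 N. Pads are 32 mm wide; open, the fingers measure 118 mm over their backs; the gripper's body (76 mm by 178 mm) begins 60 mm behind the grasp point.
Start: joints at [-71.104, 18.312, 89.639, -0, 72.044, -1.146], TCP at [197.062, -540.194, 213.976] pointing down, gripper open.
Joint ranges: [-177.97, 177.97], [-48.28, 115.42], [12.27, 149.76], [-77.06, 257.06], [2.81, 150.46], [-146.56, 146.56]. Speed limits (degrees/s): [147.25, 147.25, 180, 180, 180, 180].

### API

Orientations are given as [roll, pitch, yaw] about the fixed x, y, z axes, in that order (R = Rz(yaw) Ry(pitch) Rx(roll)).
In Python, from workcell import env gives the robot as it stands.
- The arm moves only by the shell command python3 -m jog 'ROWS' [FORCE]. ROWS is JSON, a list of rows, each an object of numbers: "dx", "dy", "dz": the shift along the world's x, y, z in m; "wx", "wy", "wz": the turn, a rotation vector about the world's x, y, z in rad; "grip": the gripper's target within -1 to 1 (shut at 1, half-way at 0, fully open at -1). In form: [{"dx": .., "dy": .., "dz": .., "wx": .., "wy": .., "wz": .., "grip": ..}, ...]. A call has 1 to 10 rows; each row shifts and turns the commanded pose from where the row before left it; what a row does not reach is not made up. A row lasts 1/10 s, in which the tool goes at most 50 mm and 8.59 degrees, less where a joint would pass 70% of its speed; a pose out of reach is approached as far as the arm can. A call with a gripper value outside its range is refused whole. The fingers move at their own pace and stop on an object; FORCE is the grip in N (left out, the last holds). Time passes only in rows, so rows that do not move let the fingers close. It gives the time, the measured TCP pose, the force and the opening at its end, in the units of the state.
- env.state(): the state, without advancing time (a new reading comes with each control period).
- env.grab_frame(name): name is "side" or "top" or "wrist"; returns the picture (480x640x3 uint8, red, green, blue); there is no depth.
- env.get_calibration(name): a dict with "fx", "fy", "cx", "cy" (pixels), "k1" (the pictures are not rectified: a ray, as slopes to the right and down, at radius r is drawn at 1 + k1 r^2 times it, then the intrinsics apply), "R" (3x3) and "t" (3): a world point X has camera coordinates R X + t. Camera axes: x right, y down, z forward; pixel columns grow to the right and rows downward; lengths in mm; the calibration is good to about 2 mm. A picture is of the moment at which its call begins: read the wrist's pose just before it. get_calibration takes no time and is no camera call; for the wrist camera it gives the pose at the moment of the call.
- env.job_done(): hands the job in, once; it reports no verdict.
The state is a dict: "time_s": time; "qpos": joint angles; "qvel": joint speeds; "effort": joint torques, N m; "ee_pos": TCP position; "ee_rot": TCP orientation; "force": force on the tool from outside, world axes, zero at the start; "torque": the same for the moment, N m; "gripper_width": finger opening in mm.
Only numpy, scipy, OpenCV 4.12 (cv2) and the standard library are available. Lean on these libraries where they do the work, as an engineer would, in place of code of your own. Each camera call takes 0.05 s, during which the arm holds its last target. There are 200 camera calls.

### The job

A wooden tealight centrepiece is being glued up in the squaring jig; its base plate already lies in the jig with one block glued on. First set the bench timer's knob to 20 minutes, then set the loose tall block, recess up and flat on the base plate, into the corner of the jig and press it firmly and squarely against both fences at once. The program finishes while still holding the block pressed into the corner like that, as one does while glue grabs; leave the other things on the table where they are.

Things in the scene. Friction and masses are not known exactly. Their poses are not given: they have to be found in the camera images.
- timer_knob (a joint): Timer setting, rad: 0 with the pointer at the zero mark, growing as the knob is turned clockwise seen from above; a full turn is 60 minutes: 5 minutes = pi/6 rad, 20 minutes = 2.094 rad. Starts between 6 and 14 minutes. Light friction (0.05 N m); stays where it is left (it does not visibly run down during a run). Stops at 0 and 6.1 rad.
- timer: Bench timer fixed to the table: grey housing 110 x 110 mm, 46 mm high, white dial (radius 50 mm) on top. Origin at the centre of its underside, on the knob's axis, z up. 12 black marks, every 5 minutes clockwise, longer each 15 minutes. The zero mark is a double line towards the timer's own +x; the 20-minute mark is the fourth clockwise after it. Place and yaw (within 0.5) vary.
- knob_grip (a point): On the knob's axis, 72 mm above the table, 8 mm below the knob's top. The knob is a black bar 48 x 12 mm, 26 mm high (54 to 80 mm above the table), pinched across its 12 mm width; it reaches 30 mm from the axis to its pointing end, with a white line on top, and 18 mm the other way; below is a round skirt of radius 16 mm. The point turns with the knob: +x is where the pointer points.
- tall_block: Loose tall block: pale wood 50 x 50 mm, 90 mm high, a round recess for a tealight (39 mm, 14 mm deep) in its top; 105 to 195 g. Origin at the centre of its foot, z up, x and y square to its sides. Starts standing on the table at the robot's right. Grip it hard across two sides, fingertips 45 mm or more above its foot so that they stay above the fences. A firm press is 5 to 15 N on each fence.
- jig: Squaring jig fixed to the table, rigid: board 190 x 190 x 15 mm, two fences on its far and left sides. Origin at table height below the inner corner of the fences; x points out through the far fence, y out through the left one (yaw within 0.25); the work is at negative x and y: base plate 130 x 130 mm, top 24 mm high, and a 50 mm block already glued on it at (-105, -105) mm, top 84 mm high.
- corner (a point): The inner corner at the height of the base plate's top (24 mm above the table), axes as the jig's. The tall block home in the corner has the centre of its foot at (-25, -25, 0) mm from here.
- far_fence: The fence at the far side: hardwood, 22 mm thick, 142 mm long, rising to 64 mm above the table (40 mm above the base plate). Its inner face is the plane x = 0 of the jig, from y = -148 to -6 mm (a 6 mm gap is left at the very corner for squeezed-out glue). Origin and axes as the jig's.
- left_fence: The fence at the left side: the same size and height, its inner face is the plane y = 0 of the jig, from x = -148 to -6 mm. Origin and axes as the jig's. The wood grips (friction 0.5 to 0.7): a block pressed hard on one fence or on the plate jams before it reaches the other fence, so bring it to both lightly, then load both.
- low_block: Bystander: a low block like the tall one, 50 x 50 mm, but only 45 mm high, standing at the robot's right; which of the two stands nearer varies. Origin at the centre of its foot.
- tealight: Bystander: a tealight in a metal cup, 38 mm across, 13 mm high, between the two loose blocks. Origin at the centre of its underside.
- candle_jar: Bystander: a glass jar with candle and a twine band, 68 mm across, 98 mm high. Origin at the centre of its underside.
- mug: Bystander: a white mug, 80 mm across, 95 mm high, beyond the jig. Origin at the centre of its underside.
- glue_bottle: Bystander: a white glue bottle, 54 mm across, 170 mm high, beyond the jig. Origin at the centre of its underside.
- brush: Bystander: a glue brush, 200 mm long, lying along x at the right of the two loose blocks.
- twine_spool: Bystander: a spool of twine, 60 mm across, 50 mm high, standing at the far right. Origin at the centre of its underside.
Not all that is in view belongs to the job. What is shaped like the timer but purple or turquoise is not meant.

How it is judged (in metres and radians):
On the way, in this order (a step that is already met when the one before it is completed fails the run):
1. the timer is set to 20 minutes (within 1 minute) (value of joint timer_knob between 1.9894 and 2.1994 rad and velocity of joint timer_knob between -0.1 and 0.1 rad/s), for 0.2 s.
2. the tall block stands flat in the jig's corner, pressed against both fences (contact force between tall_block and far_fence above 3 N and contact force between tall_block and left_fence above 3 N and contact force between the fingers and tall_block above 2 N and x of tall_block in the frame of corner between -0.029 and -0.021 m and y of tall_block in the frame of corner between -0.029 and -0.021 m and z of tall_block in the frame of corner between -0.004 and 0.003 m and angle between tall_block's own z axis and vertical below 0.06 rad and (angle between the x axis of tall_block and the x axis of jig, either way round below 0.07 rad or angle between the x axis of tall_block and the y axis of jig, either way round below 0.07 rad)), for 0.3 s.
At the end, for the whole second after the job is handed in: Fingers still on the block (over 2 N), which is pressed on each fence with over 3 N through the last second; its foot within 4 mm of its place in the corner and flat on the plate (3 mm), upright within 0.06 rad, square within 0.07 rad, still; timer at 20 minutes within 1 minute (all of step 2 and value of joint timer_knob between 1.9894 and 2.1994 rad and linear speed of tall_block below 0.01 m/s); the arm keeps its last pose, push and grip.
It fails at once if a bystander is moved by more than 30 mm or tipped over (distance of any of low_block, tealight, candle_jar, mug, glue_bottle, brush, twine_spool from where it was at the start of the episode above 0.03 m or angle between any of low_block, tealight, candle_jar, mug, glue_bottle, twine_spool's own z axis and vertical above 0.5 rad).
It also fails if it takes over 64 s, if anything falls off the work surface, if the arm or the gripper's body presses on something with over 40 N, if the wrist force passes 120 N, or if a joint passes its speed limit or range.

## Working session

There is one attempt and no reset: what is moved stays moved. The work goes in short steps, Python scripts to look and compute and a shell command to move; the robot and the scene stay as the last step left them, time stands still between calls to the robot, and variables do not carry over. Pictures are saved under pics/ and viewed, about 8 in all and at most 12, crops included, and the job is handed in when it is done.

```bash
mkdir -p pics; ls; cat > h.py <<'E'
import numpy as np, cv2, json
from workcell import env
from scipy.spatial.transform import Rotation as Ro
def ray(cal,u,v):
    xd=np.array([(u-cal['cx'])/cal['fx'],(v-cal['cy'])/cal['fy']]); x=xd.copy()
    for _ in range(20): x=xd/(1+cal['k1']*(x@x))
    R=np.array(cal['R']);t=np.array(cal['t']); return -R.T@t, R.T@np.array([x[0],x[1],1])
def onz(cal,u,v,z):
    c,d=ray(cal,u,v); return c+d*(z-c[2])/d[2]
def proj(cal,X):
    p=np.array(cal['R'])@np.array(X,float)+np.array(cal['t']); x=p[:2]/p[2]; x=x*(1+cal['k1']*(x@x))
    return np.array([cal['fx']*x[0]+cal['cx'],cal['fy']*x[1]+cal['cy']])
def grab(n,save=None):
    cal=env.get_calibration(n); im=env.grab_frame(n)
    if save: cv2.imwrite('pics/'+save,im[:,:,::-1])
    return im,cal
E
python3 - <<'E'
from h import *
s=env.state(); print(s)
for n in ['top','side','wrist']:
    im,c=grab(n,n+'0.png'); print(n,c['fx'],c['k1'],-np.array(c['R']).T@np.array(c['t']),np.array(c['R'])[2])
E
```

```text
pics
{'time_s': 0.0, 'qpos': array([-7.11051825e+01,  1.83508044e+01,  8.97057504e+01, -1.39084944e-03,
        7.20448244e+01, -1.14677051e+00]), 'qvel': array([ 0.04254858, -0.02506467, -0.09140707, -0.00549421, -0.00348058,
       -0.03573673]), 'effort': array([ 1.34642014e-03, -4.12455368e+01, -2.31969130e+01,  7.26241199e-02,
        4.56223497e-02, -1.62880160e-04]), 'ee_pos': array([ 196.87462881, -539.70518017,  213.13312278]), 'ee_rot': array([-1.79898615e+02, -7.06874752e-04,  2.00420173e+01]), 'force': array([-0.05435715,  0.04388651,  0.38135038]), 'torque': array([-0.01848531, -0.07688938,  0.0171478 ]), 'gripper_width': 91.17706690112172}
top 489.1170393908834 0.009939052240106104 [ 382.83115515  -28.29128519 1010.02303188] [ 0.12621888 -0.01229874 -0.99192617]
side 603.2806510937758 0.05293676642190277 [-28.72053604 715.39795212 930.37104036] [ 0.44418577 -0.58376108 -0.67964845]
wrist 333.90217491649315 0.006485962694529501 [ 276.50996354 -511.25010334  384.53808341] [-0.27960038 -0.09903656 -0.95499497]
```

View pics/top0.png

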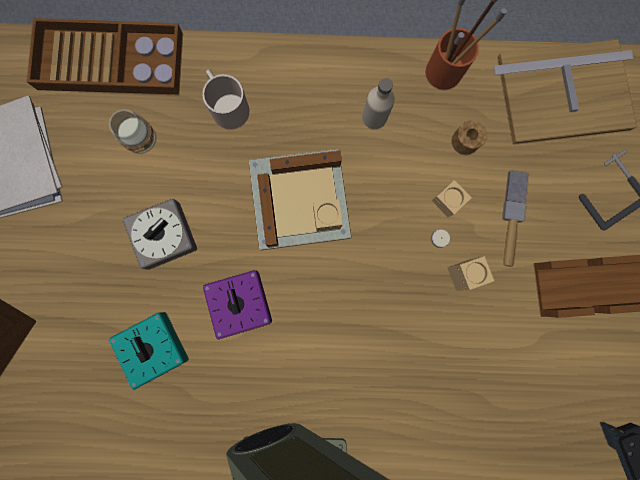

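View pics/side0.png

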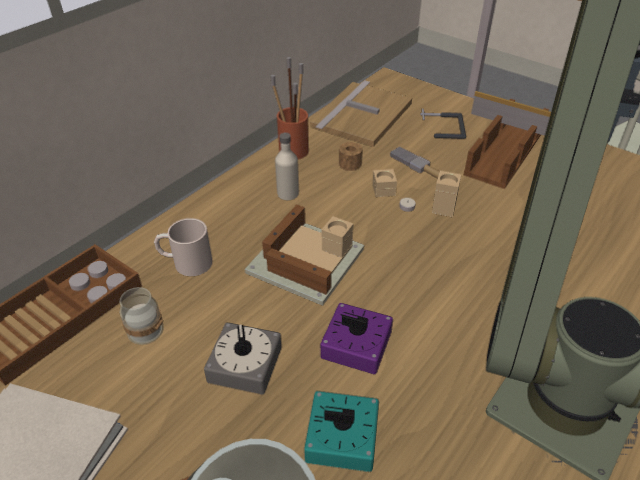

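Two views: timer candidates in the top view are grey (157,233), purple (237,304) and turquoise (148,349), and the grey one is the job's. Block candidates are (472,273), which is clearly tall in the side view at (447,193); (453,197), which is low; and the glued one at (327,213). I choose the grey timer and the block at (472,273), and will check both in one crop.

```bash
python3 - <<'E'
from h import *
im,c=grab('top')
a=cv2.resize(im[193:273,112:202],None,fx=5,fy=5,interpolation=2)[:300*2//2+100]
a=cv2.resize(im[193:273,112:202],(450,400),interpolation=2)
b=cv2.resize(im[250:300,440:500],(240,200),interpolation=2)  #4x
d=cv2.resize(im[145:255,243:358],(345,330),interpolation=2) #3x
C=np.zeros((600,800,3),np.uint8); C[:400,:450]=a; C[:200,455:695]=b; C[210:540,452:797]=d
cv2.imwrite('pics/crop1.png',C[:,:,::-1])
# dial: white region
g=cv2.cvtColor(im,cv2.COLOR_RGB2HSV)
m=((g[...,2]>190)&(g[...,1]<50)).astype(np.uint8); m[:195]=0;m[272:]=0;m[:,:115]=0;m[:,200:]=0
m=cv2.morphologyEx(m,cv2.MORPH_CLOSE,np.ones((7,7)))
cs=max(cv2.findContours(m,0,2)[0],key=cv2.contourArea); h=cv2.convexHull(cs).reshape(-1,2)
P=np.array([onz(c,u,v,46)[:2] for u,v in h]); print('dial',cv2.minEnclosingCircle(P.astype(np.float32)))
for n,(u,v) in dict(zip(['tall'],[(475,271)])).items(): print(n,onz(c,u,v,90))
E
```

```text
dial ((496.35400390625, 283.14703369140625), 48.52749252319336)
tall [ 434.52292083 -332.68357469   90.        ]
```

View pics/crop1.png

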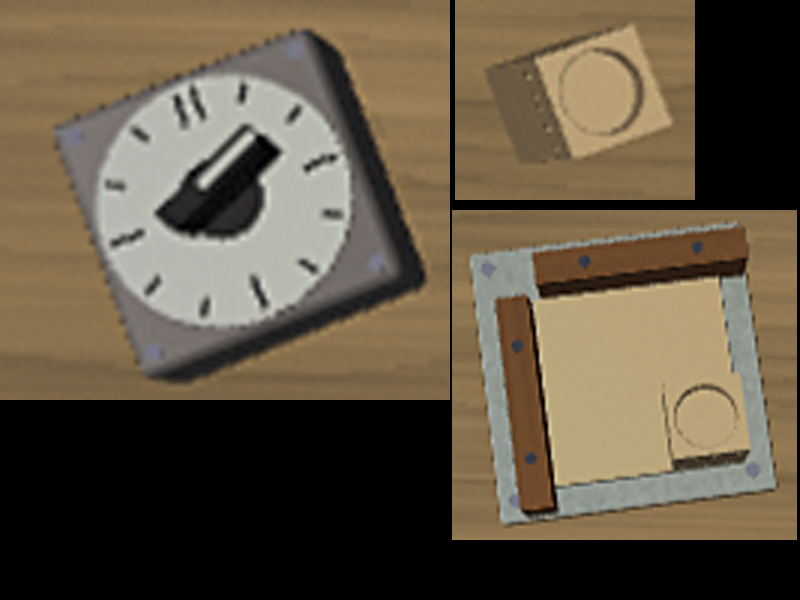

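The crop confirms the grey timer, with a white dial, the double line at crop (188,108) and the pointer at (263,138). It also confirms the tall block, with a visible side face and the recess up, and shows the jig corner near crop (537,297).

```bash
python3 - <<'E'
from h import *
c=env.get_calibration('top')
T=lambda x,y,z:onz(c,112+x/5-.4,193+y/5-.4,z)[:2]
B=lambda x,y,z:onz(c,440+(x-455)/4-.4,250+y/4-.4,z)[:2]
J=lambda x,y,z:onz(c,243+(x-452)/3-.3,145+(y-210)/3-.3,z)[:2]
ang=lambda v:np.degrees(np.arctan2(v[1],v[0]))
D=np.array([496.35,283.15])
hm=T(188,108,46); opp=T(260,291,46); l9=T(127,239,46); r3=T(320,161,46)
print('marks centre',(hm+opp)/2,(l9+r3)/2,'zero',ang(hm-opp),ang(l9-r3)-90)
print('corners',[T(x,y,46) for x,y in [(55,130),(310,33),(425,285),(150,378)]])
p=T(250,130,80)-T(205,185,80); print('pointer',ang(p))
q=[B(*a,90) for a in [(535,55),(632,25),(672,125),(575,160)]]; print('tall',np.mean(q,0),[ang(q[(i+1)%4]-q[i]) for i in range(4)],[np.linalg.norm(q[(i+1)%4]-q[i]) for i in range(4)])
f1,f2=J(540,297,24),J(722,277,24); print('far',f1,f2,ang(f1-f2)-90)
# plate corner, left fence top inner edge
l1,l2=J(530,297,64),J(555,508,64); print('left',l1,l2,ang(l1-l2))
far_t=J(535,255,64),J(738,228,64); print('far top outer',ang(far_t[0]-far_t[1])-90)
bo=[J(*a,15) for a in [(470,255),(503,523),(776,487)]]; print('board',bo,ang(bo[0]-bo[1]),ang(bo[1]-bo[2])-90,np.linalg.norm(bo[0]-bo[1]),np.linalg.norm(bo[1]-bo[2]))
E
```

```text
marks centre [495.96772234 283.75590824] [495.65370027 283.75855733] zero 24.765071414901602 24.26786248172624
corners [array([521.60418186, 351.90072825]), array([563.55405382, 254.22701877]), array([464.14874348, 202.81139817]), array([424.76826626, 307.57230592])]
pointer -35.76205671983239
tall [ 432.04414656 -335.90130593] [np.float64(-71.46207053413046), np.float64(-158.7931327976451), np.float64(110.96123853014755), np.float64(20.586828410555004)] [np.float64(48.67667089125178), np.float64(50.00076930142626), np.float64(49.18768472371902), np.float64(52.059573868552214)]
far [626.97855557  62.57028493] [644.87273239 -62.07896429] 8.169352395625623
left [616.87372838  65.45714829] [477.75038243  43.79744758] 8.849169444618063
far top outer 9.563677929400427
board [array([657.56143233, 113.0780194 ]), array([471.45248264,  82.40082747]), array([ 501.2893784 , -102.70788635])] 9.360158590456482 9.156509981338516 188.62033628094582 187.49793674120724
```

Timer centre is about (496,284), with the zero mark at 24.5° and the pointer near −36° (about 10 min). The target pointer direction is −95.5°. I'll move over the timer with tool yaw 144°.

```bash
python3 -m jog '[{"dx":0.015,"dy":0.041,"wz":0.108},{"dx":0.015,"dy":0.041,"wz":0.108},{"dx":0.015,"dy":0.041,"wz":0.108},{"dx":0.015,"dy":0.041,"wz":0.108},{"dx":0.015,"dy":0.041,"wz":0.108},{"dx":0.015,"dy":0.041,"wz":0.108},{"dx":0.015,"dy":0.041,"wz":0.108},{"dx":0.015,"dy":0.041,"wz":0.108},{"dx":0.015,"dy":0.041,"wz":0.108},{"dx":0.015,"dy":0.041,"wz":0.108}]'
python3 -m jog '[{"dx":0.015,"dy":0.041,"wz":0.108},{"dx":0.015,"dy":0.041,"wz":0.108},{"dx":0.015,"dy":0.041,"wz":0.108},{"dx":0.015,"dy":0.041,"wz":0.108},{"dx":0.015,"dy":0.041,"wz":0.108},{"dx":0.015,"dy":0.041,"wz":0.108},{"dx":0.015,"dy":0.041,"wz":0.108},{"dx":0.015,"dy":0.041,"wz":0.108},{"dx":0.015,"dy":0.041,"wz":0.108},{"dx":0.014,"dy":0.041,"wz":0.108}]'
python3 -m jog '[{},{},{},{}]'
python3 - <<'E'
from h import *
im,c=grab('wrist','w1.png'); 
for X in [(496,283.7,46),(496,283.7,80)]: print(proj(c,X))
E
```

```text
[-1079.08200469  -925.44548667]
[-1482.26876497 -1232.66764429]invalid input
invalid input
invalid input
```

View pics/w1.png

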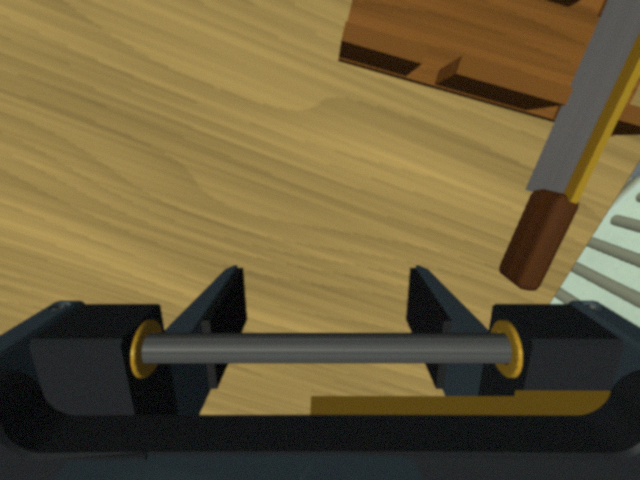

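The wrist view shows only the start area, because the calls were refused. Perhaps every key is required in each row.

```bash
python3 -m jog '[{"dx":0.015,"dy":0.041,"dz":0,"wx":0,"wy":0,"wz":0.108,"grip":-1}]'; python3 -m jog '[{"dx":0.015,"dy":0.041,"dz":0,"wx":0,"wy":0,"wz":0.108,"grip":-1},{"dx":0.015,"dy":0.041,"wz":0.108}]'
```

```text
time_s: 0.35
ee_pos: [211.5, -502.3, 213.2]
ee_rot: [179.9, 0.1, 26.2]
force: [1.8, 0.0, -0.3]
gripper_width: 91.3invalid input
```

All seven keys are required. Continuing with 19 more rows.

```bash
python3 -m jog '[{"dx":0.015,"dy":0.041,"dz":0,"wx":0,"wy":0,"wz":0.108,"grip":-1},{"dx":0.015,"dy":0.041,"dz":0,"wx":0,"wy":0,"wz":0.108,"grip":-1},{"dx":0.015,"dy":0.041,"dz":0,"wx":0,"wy":0,"wz":0.108,"grip":-1},{"dx":0.015,"dy":0.041,"dz":0,"wx":0,"wy":0,"wz":0.108,"grip":-1},{"dx":0.015,"dy":0.041,"dz":0,"wx":0,"wy":0,"wz":0.108,"grip":-1},{"dx":0.015,"dy":0.041,"dz":0,"wx":0,"wy":0,"wz":0.108,"grip":-1},{"dx":0.015,"dy":0.041,"dz":0,"wx":0,"wy":0,"wz":0.108,"grip":-1},{"dx":0.015,"dy":0.041,"dz":0,"wx":0,"wy":0,"wz":0.108,"grip":-1},{"dx":0.015,"dy":0.041,"dz":0,"wx":0,"wy":0,"wz":0.108,"grip":-1},{"dx":0.015,"dy":0.041,"dz":0,"wx":0,"wy":0,"wz":0.108,"grip":-1}]'
python3 -m jog '[{"dx":0.015,"dy":0.041,"dz":0,"wx":0,"wy":0,"wz":0.108,"grip":-1},{"dx":0.015,"dy":0.041,"dz":0,"wx":0,"wy":0,"wz":0.108,"grip":-1},{"dx":0.015,"dy":0.041,"dz":0,"wx":0,"wy":0,"wz":0.108,"grip":-1},{"dx":0.015,"dy":0.041,"dz":0,"wx":0,"wy":0,"wz":0.108,"grip":-1},{"dx":0.015,"dy":0.041,"dz":0,"wx":0,"wy":0,"wz":0.108,"grip":-1},{"dx":0.015,"dy":0.041,"dz":0,"wx":0,"wy":0,"wz":0.108,"grip":-1},{"dx":0.015,"dy":0.041,"dz":0,"wx":0,"wy":0,"wz":0.108,"grip":-1},{"dx":0.015,"dy":0.041,"dz":0,"wx":0,"wy":0,"wz":0.108,"grip":-1},{"dx":0.014,"dy":0.041,"dz":0,"wx":0,"wy":0,"wz":0.108,"grip":-1}]'
python3 -m jog '[{"dx":0,"dy":0,"dz":0,"wx":0,"wy":0,"wz":0,"grip":-1},{"dx":0,"dy":0,"dz":0,"wx":0,"wy":0,"wz":0,"grip":-1},{"dx":0,"dy":0,"dz":0,"wx":0,"wy":0,"wz":0,"grip":-1}]'
python3 - <<'E'
from h import *
im,c=grab('wrist','w2.png'); 
for X in [(496,283.7,46),(496,283.7,80)]: print(proj(c,X))
E
```

```text
time_s: 1.35
ee_pos: [362.3, -87.5, 214.2]
ee_rot: [179.9, 0.0, 88.4]
force: [0.3, -1.2, -0.0]
gripper_width: 91.5
time_s: 2.25
ee_pos: [496.4, 281.6, 213.8]
ee_rot: [-180.0, 0.0, 144.1]
force: [1.2, -0.5, 0.9]
gripper_width: 91.4
time_s: 2.55
ee_pos: [495.6, 278.9, 213.8]
ee_rot: [-179.9, -0.0, 143.7]
force: [0.2, -0.7, 0.6]
gripper_width: 91.2
[330.26758329 219.15512845]
[330.67173252 227.59327158]
```

View pics/w2.png

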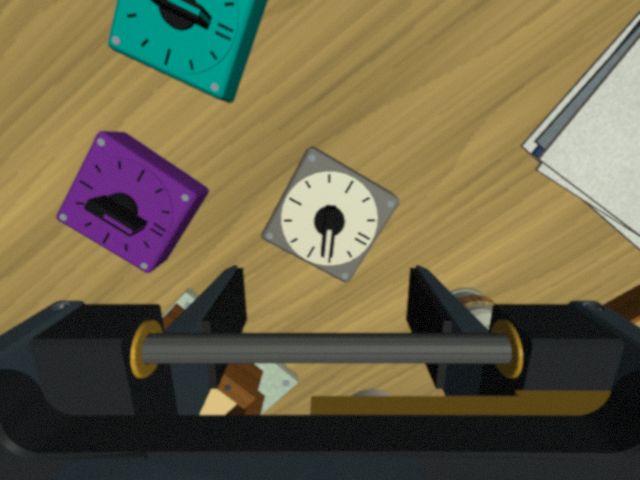

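The wrist view has the grey dial centred at (329,219), as predicted, with the double line at (362,239) and the pointer down at (327,258). I'll refine numerically with masks.

```bash
cat > dial.py <<'E'
from h import *
def dial(name='wrist',C=np.array([496,283.7]),pic=None):
    im,c=grab(name)
    u,v=proj(c,[*C,46]).astype(int); g=im.astype(int).mean(2)
    H,W=g.shape; S=400; XY=np.zeros((S,S,2),np.float32)   # ortho views of dial plane, 0.3mm/px
    def ortho(z):
        for i in range(S):
            for j in range(S): XY[i,j]=proj(c,[C[0]-(i-200)*.3,C[1]-(j-200)*.3,z])
        return cv2.remap(im,XY[...,0],XY[...,1],cv2.INTER_CUBIC)
    a=ortho(46); b=ortho(80)
    if pic: cv2.imwrite('pics/'+pic,np.hstack([a,b])[:,:,::-1])
    # dial centre: white hull
    m=(a.min(2)>150).astype(np.uint8); m=cv2.morphologyEx(m,cv2.MORPH_CLOSE,np.ones((15,15)))
    cs=cv2.convexHull(max(cv2.findContours(m,0,2)[0],key=cv2.contourArea)); (x,y),r=cv2.minEnclosingCircle(cs)
    e=cv2.fitEllipse(cs); cen=C-np.array([e[0][1]-200,e[0][0]-200])*.3
    print('dial centre',cen,'r',r*.3)
    # marks: darkness vs world angle at r=36..45
    th=np.radians(np.arange(0,360,.5)); gg=a.mean(2)
    val=np.array([np.mean([gg[int(round(200+e[0][1]-200-R*np.cos(t)/.3)),int(round(e[0][0]-R*np.sin(t)/.3))] for R in np.arange(36,46,.5)]) for t in th])
    k=np.where(val<np.median(val)-25)[0]; grp=np.split(k,np.where(np.diff(k)>2)[0]+1)
    print('marks',[(round(float(np.degrees(np.mean(th[q]))),1),len(q)) for q in grp if len(q)])
    return a,b,cen
if __name__=='__main__': dial(pic='dial1.png')
E
python3 dial.py
```

```text
dial centre [495.81702728 282.15631561] r 50.392277526855466
marks [(18.8, 12), (28.8, 12), (53.5, 9), (84.0, 9), (114.0, 11), (144.0, 9), (174.0, 9), (204.2, 12), (234.3, 10), (264.0, 9), (293.8, 12), (313.0, 15), (325.5, 17), (353.8, 10)]
```

View pics/dial1.png

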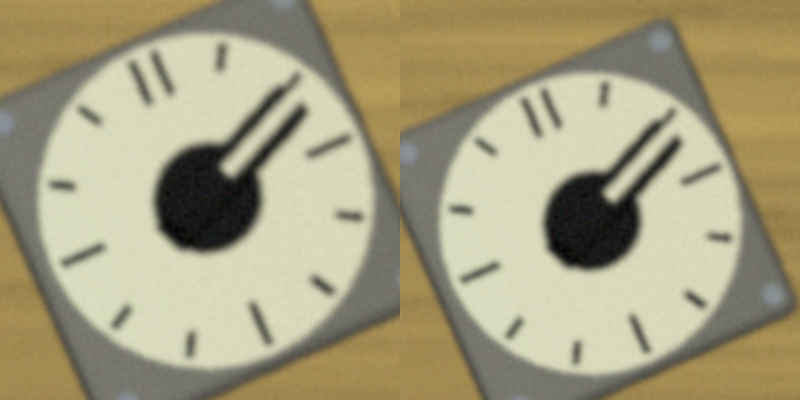

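The orthographic view gives dial centre about (496,282.5), zero mark at 23.9° and pointer about −39°. Target pointer is −96.1°, which is tool yaw 83.9°. Descending and gripping.

```bash
python3 -m jog '[{"dx":0,"dy":0.0037,"dz":-0.03,"wx":0,"wy":0,"wz":-0.047,"grip":-1},{"dx":0,"dy":0,"dz":-0.035,"wx":0,"wy":0,"wz":0,"grip":-0.5},{"dx":0,"dy":0,"dz":-0.035,"wx":0,"wy":0,"wz":0,"grip":-0.2},{"dx":0,"dy":0,"dz":-0.03,"wx":0,"wy":0,"wz":0,"grip":-0.2},{"dx":0,"dy":0,"dz":-0.017,"wx":0,"wy":0,"wz":0,"grip":-0.2},{"dx":0,"dy":0,"dz":-0.008,"wx":0,"wy":0,"wz":0,"grip":-0.2},{"dx":0,"dy":0,"dz":0,"wx":0,"wy":0,"wz":0,"grip":-0.2},{"dx":0,"dy":0,"dz":0,"wx":0,"wy":0,"wz":0,"grip":-0.2},{"dx":0,"dy":0,"dz":0,"wx":0,"wy":0,"wz":0,"grip":-0.2}]' 15
python3 -m jog '[{"dx":0,"dy":0,"dz":0,"wx":0,"wy":0,"wz":0,"grip":1},{"dx":0,"dy":0,"dz":0,"wx":0,"wy":0,"wz":0,"grip":1},{"dx":0,"dy":0,"dz":0,"wx":0,"wy":0,"wz":0,"grip":1},{"dx":0,"dy":0,"dz":0,"wx":0,"wy":0,"wz":0,"grip":1},{"dx":0,"dy":0,"dz":0,"wx":0,"wy":0,"wz":0,"grip":1},{"dx":0,"dy":0,"dz":0,"wx":0,"wy":0,"wz":0,"grip":1},{"dx":0,"dy":0,"dz":0,"wx":0,"wy":0,"wz":0,"grip":1},{"dx":0,"dy":0,"dz":0,"wx":0,"wy":0,"wz":0,"grip":1}]' 15
```

```text
time_s: 3.55
ee_pos: [497.0, 283.8, 60.4]
ee_rot: [179.8, 0.1, 141.1]
force: [0.1, 1.1, 0.2]
gripper_width: 54.6
time_s: 4.35
ee_pos: [495.4, 282.5, 58.9]
ee_rot: [-179.9, -0.0, 141.1]
force: [-2.1, -5.6, 3.6]
gripper_width: 11.7
```

Gripped at 11.7 mm. Turning clockwise 57.2°.

```bash
python3 -m jog '[{"dx":0,"dy":0,"dz":0,"wx":0,"wy":0,"wz":-0.1,"grip":1},{"dx":0,"dy":0,"dz":0,"wx":0,"wy":0,"wz":-0.1,"grip":1},{"dx":0,"dy":0,"dz":0,"wx":0,"wy":0,"wz":-0.1,"grip":1},{"dx":0,"dy":0,"dz":0,"wx":0,"wy":0,"wz":-0.1,"grip":1},{"dx":0,"dy":0,"dz":0,"wx":0,"wy":0,"wz":-0.1,"grip":1},{"dx":0,"dy":0,"dz":0,"wx":0,"wy":0,"wz":-0.1,"grip":1},{"dx":0,"dy":0,"dz":0,"wx":0,"wy":0,"wz":-0.1,"grip":1},{"dx":0,"dy":0,"dz":0,"wx":0,"wy":0,"wz":-0.1,"grip":1},{"dx":0,"dy":0,"dz":0,"wx":0,"wy":0,"wz":-0.1,"grip":1},{"dx":0,"dy":0,"dz":0,"wx":0,"wy":0,"wz":-0.098,"grip":1}]'
python3 -m jog '[{"dx":0,"dy":0,"dz":0,"wx":0,"wy":0,"wz":0,"grip":1},{"dx":0,"dy":0,"dz":0,"wx":0,"wy":0,"wz":0,"grip":1},{"dx":0,"dy":0,"dz":0,"wx":0,"wy":0,"wz":0,"grip":1},{"dx":0,"dy":0,"dz":0,"wx":0,"wy":0,"wz":0,"grip":1},{"dx":0,"dy":0,"dz":0,"wx":0,"wy":0,"wz":0,"grip":1}]'
```

```text
time_s: 5.35
ee_pos: [495.5, 282.6, 58.9]
ee_rot: [-179.9, 0.1, 83.7]
force: [-1.1, -4.8, 2.9]
gripper_width: 12.1
time_s: 5.85
ee_pos: [495.6, 282.6, 58.9]
ee_rot: [-179.9, 0.1, 83.9]
force: [-1.1, -5.2, 2.0]
gripper_width: 12.3
```

Yaw is 83.9°. Releasing, rising, and checking.

```bash
python3 -m jog '[{"dx":0,"dy":0,"dz":0,"wx":0,"wy":0,"wz":0,"grip":-0.2},{"dx":0,"dy":0,"dz":0,"wx":0,"wy":0,"wz":0,"grip":-0.2},{"dx":0,"dy":0,"dz":0,"wx":0,"wy":0,"wz":0,"grip":-0.2},{"dx":0,"dy":0,"dz":0,"wx":0,"wy":0,"wz":0,"grip":-0.2},{"dx":0,"dy":0,"dz":0.03,"wx":0,"wy":0,"wz":0,"grip":-0.2},{"dx":0,"dy":0,"dz":0.04,"wx":0,"wy":0,"wz":0,"grip":-1},{"dx":0,"dy":0,"dz":0.04,"wx":0,"wy":0,"wz":0,"grip":-1},{"dx":0,"dy":0,"dz":0.04,"wx":0,"wy":0,"wz":0,"grip":-1},{"dx":0,"dy":0,"dz":0,"wx":0,"wy":0,"wz":0,"grip":-1},{"dx":0,"dy":0,"dz":0,"wx":0,"wy":0,"wz":0,"grip":-1}]'
python3 - <<'E'
from dial import *
a,b,cen=dial(pic='dial2.png')
E
```

```text
time_s: 6.85
ee_pos: [496.3, 283.8, 209.8]
ee_rot: [179.9, -0.1, 83.9]
force: [0.2, -0.4, -0.6]
gripper_width: 89.0
dial centre [495.35111084 282.01613464] r 50.31549224853516
marks [(18.8, 12), (28.8, 12), (54.0, 9), (84.0, 9), (114.0, 11), (144.0, 9), (174.5, 9), (204.2, 12), (234.0, 9), (257.5, 17), (268.5, 23), (293.8, 12), (323.8, 10), (353.8, 10)]
```

View pics/dial2.png

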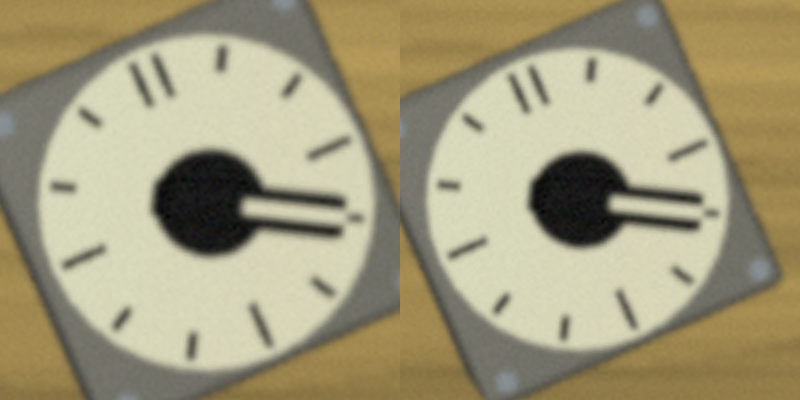

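The pointer lies in line with the 20-minute mark (fourth clockwise). Moving over the jig for a closer measurement, turning towards yaw 110° for the coming grasp.

```bash
python3 -m jog '[{"dx":0.015,"dy":-0.04,"dz":0.006,"wx":0,"wy":0,"wz":0.076,"grip":-1},{"dx":0.015,"dy":-0.04,"dz":0.006,"wx":0,"wy":0,"wz":0.076,"grip":-1},{"dx":0.015,"dy":-0.04,"dz":0.006,"wx":0,"wy":0,"wz":0.076,"grip":-1},{"dx":0.015,"dy":-0.04,"dz":0.006,"wx":0,"wy":0,"wz":0.076,"grip":-1},{"dx":0.015,"dy":-0.04,"dz":0.006,"wx":0,"wy":0,"wz":0.076,"grip":-1},{"dx":0.015,"dy":-0.04,"dz":0.006,"wx":0,"wy":0,"wz":0.076,"grip":-1},{"dx":0,"dy":0,"dz":0,"wx":0,"wy":0,"wz":0,"grip":-1},{"dx":0,"dy":0,"dz":0,"wx":0,"wy":0,"wz":0,"grip":-1},{"dx":0,"dy":0,"dz":0,"wx":0,"wy":0,"wz":0,"grip":-1},{"dx":0,"dy":0,"dz":0,"wx":0,"wy":0,"wz":0,"grip":-1}]'
python3 - <<'E'
from h import *
im,c=grab('wrist')
S=400;XY=np.zeros((S,S,2),np.float32)
def ortho(z):
    for i in range(S):
        for j in range(S): XY[i,j]=proj(c,[680-i*.6,140-j*.6,z])
    return cv2.remap(im,XY[...,0],XY[...,1],cv2.INTER_CUBIC)
cv2.imwrite('pics/jig.png',np.hstack([ortho(24),ortho(64)])[:,:,::-1])
np.save('jig.npy',im)
E
```

```text
time_s: 7.9
ee_pos: [585.4, 44.7, 244.2]
ee_rot: [-179.9, -0.0, 110.1]
force: [-0.1, -0.1, 0.2]
gripper_width: 91.4
```

View pics/jig.png

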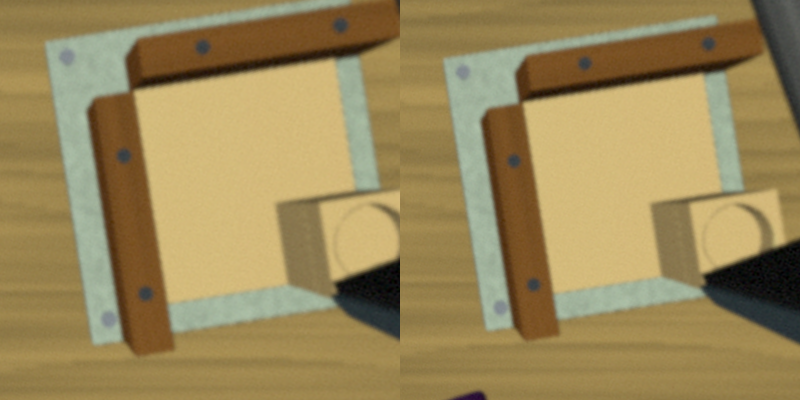

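The jig view shows the far fence's inner foot line from (133,91) to (335,58) and the left fence's top inner edge from (124,103) to (158,335). That puts the corner at about (624.7, 67.5) with yaw about 9.2°; the plate width comes out at 130 mm as a check. Home centre is about (604, 38.8). Next I go to the tall block and look from above.

```bash
python3 -m jog '[{"dx":-0.015,"dy":-0.038,"dz":0,"wx":0,"wy":0,"wz":0,"grip":-1},{"dx":-0.015,"dy":-0.038,"dz":0,"wx":0,"wy":0,"wz":0,"grip":-1},{"dx":-0.015,"dy":-0.038,"dz":0,"wx":0,"wy":0,"wz":0,"grip":-1},{"dx":-0.015,"dy":-0.038,"dz":0,"wx":0,"wy":0,"wz":0,"grip":-1},{"dx":-0.015,"dy":-0.038,"dz":0,"wx":0,"wy":0,"wz":0,"grip":-1},{"dx":-0.015,"dy":-0.038,"dz":0,"wx":0,"wy":0,"wz":0,"grip":-1},{"dx":-0.015,"dy":-0.038,"dz":0,"wx":0,"wy":0,"wz":0,"grip":-1},{"dx":-0.015,"dy":-0.038,"dz":0,"wx":0,"wy":0,"wz":0,"grip":-1},{"dx":-0.015,"dy":-0.038,"dz":-0.02,"wx":0,"wy":0,"wz":0,"grip":-1},{"dx":-0.018,"dy":-0.039,"dz":-0.02,"wx":0,"wy":0,"wz":0,"grip":-1}]'
python3 -m jog '[{"dx":0,"dy":0,"dz":0,"wx":0,"wy":0,"wz":0,"grip":-1},{"dx":0,"dy":0,"dz":0,"wx":0,"wy":0,"wz":0,"grip":-1},{"dx":0,"dy":0,"dz":0,"wx":0,"wy":0,"wz":0,"grip":-1}]'
python3 - <<'E'
from h import *
im,c=grab('wrist')
S=500;XY=np.zeros((S,S,2),np.float32)
for i in range(S):
    for j in range(S): XY[i,j]=proj(c,[482-i*.2,-286-j*.2,90])
cv2.imwrite('pics/tall.png',cv2.remap(im,XY[...,0],XY[...,1],cv2.INTER_CUBIC)[:,:,::-1])
E
```

```text
time_s: 8.95
ee_pos: [433.3, -338.3, 205.2]
ee_rot: [179.9, 0.1, 110.2]
force: [0.4, 0.0, -0.9]
gripper_width: 91.1
time_s: 9.25
ee_pos: [434.0, -336.4, 205.6]
ee_rot: [179.9, 0.0, 110.1]
force: [0.4, 0.4, 0.6]
gripper_width: 91.4
```

View pics/tall.png

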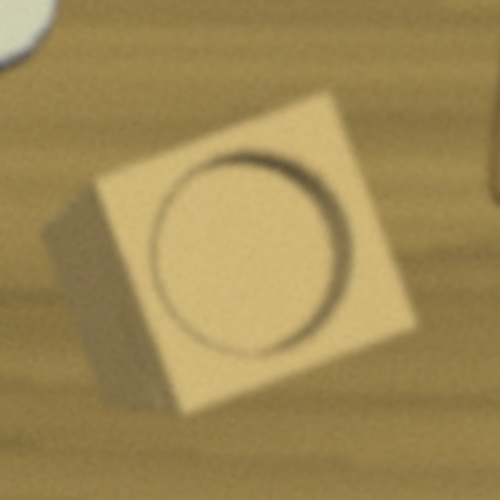

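The block top has corners at (95,182), (330,92), (417,325) and (182,415), so its centre is (431.3, −337.2) and its yaw 20.7°. Descending to TCP z of about 53 and gripping at 50 N.

```bash
python3 -m jog '[{"dx":-0.0027,"dy":-0.0008,"dz":-0.02,"wx":0,"wy":0,"wz":0.01,"grip":-1},{"dx":0,"dy":0,"dz":-0.03,"wx":0,"wy":0,"wz":0,"grip":-1},{"dx":0,"dy":0,"dz":-0.03,"wx":0,"wy":0,"wz":0,"grip":-1},{"dx":0,"dy":0,"dz":-0.03,"wx":0,"wy":0,"wz":0,"grip":-1},{"dx":0,"dy":0,"dz":-0.028,"wx":0,"wy":0,"wz":0,"grip":-1},{"dx":0,"dy":0,"dz":-0.014,"wx":0,"wy":0,"wz":0,"grip":-1},{"dx":0,"dy":0,"dz":0,"wx":0,"wy":0,"wz":0,"grip":-1},{"dx":0,"dy":0,"dz":0,"wx":0,"wy":0,"wz":0,"grip":-1},{"dx":0,"dy":0,"dz":0,"wx":0,"wy":0,"wz":0,"grip":-1}]' 50
python3 -m jog '[{"dx":0,"dy":0,"dz":0,"wx":0,"wy":0,"wz":0,"grip":1},{"dx":0,"dy":0,"dz":0,"wx":0,"wy":0,"wz":0,"grip":1},{"dx":0,"dy":0,"dz":0,"wx":0,"wy":0,"wz":0,"grip":1},{"dx":0,"dy":0,"dz":0,"wx":0,"wy":0,"wz":0,"grip":1},{"dx":0,"dy":0,"dz":0,"wx":0,"wy":0,"wz":0,"grip":1},{"dx":0,"dy":0,"dz":0,"wx":0,"wy":0,"wz":0,"grip":1},{"dx":0,"dy":0,"dz":0,"wx":0,"wy":0,"wz":0,"grip":1},{"dx":0,"dy":0,"dz":0,"wx":0,"wy":0,"wz":0,"grip":1}]' 50
python3 -m jog '[{"dx":0,"dy":0,"dz":0.02,"wx":0,"wy":0,"wz":0,"grip":1},{"dx":0,"dy":0,"dz":0.04,"wx":0,"wy":0,"wz":0,"grip":1},{"dx":0,"dy":0,"dz":0.04,"wx":0,"wy":0,"wz":0,"grip":1},{"dx":0,"dy":0,"dz":0.01,"wx":0,"wy":0,"wz":0,"grip":1},{"dx":0,"dy":0,"dz":0,"wx":0,"wy":0,"wz":0,"grip":1},{"dx":0,"dy":0,"dz":0,"wx":0,"wy":0,"wz":0,"grip":1},{"dx":0,"dy":0,"dz":0,"wx":0,"wy":0,"wz":0,"grip":1}]'
```

```text
time_s: 10.2
ee_pos: [431.7, -338.5, 54.5]
ee_rot: [179.9, 0.2, 110.7]
force: [0.5, 0.3, 0.8]
gripper_width: 91.1
time_s: 11.0
ee_pos: [430.3, -338.3, 52.9]
ee_rot: [-180.0, -0.0, 110.6]
force: [1.0, -0.0, -1.4]
gripper_width: 49.9
time_s: 11.7
ee_pos: [429.3, -337.4, 160.8]
ee_rot: [-179.9, -0.2, 110.6]
force: [0.9, -1.0, -1.7]
gripper_width: 49.6
```

Held (49.6 mm). Carrying it to a point 8 mm short of both fences, turning to yaw 99.2°.

```bash
python3 -m jog '[{"dx":0.0168,"dy":0.0367,"dz":0,"wx":0,"wy":0,"wz":-0.02,"grip":1},{"dx":0.0168,"dy":0.0367,"dz":0,"wx":0,"wy":0,"wz":-0.02,"grip":1},{"dx":0.0168,"dy":0.0367,"dz":0,"wx":0,"wy":0,"wz":-0.02,"grip":1},{"dx":0.0168,"dy":0.0367,"dz":0,"wx":0,"wy":0,"wz":-0.02,"grip":1},{"dx":0.0168,"dy":0.0367,"dz":0,"wx":0,"wy":0,"wz":-0.02,"grip":1},{"dx":0.0168,"dy":0.0367,"dz":0,"wx":0,"wy":0,"wz":-0.02,"grip":1},{"dx":0.0168,"dy":0.0367,"dz":0,"wx":0,"wy":0,"wz":-0.02,"grip":1},{"dx":0.0168,"dy":0.0367,"dz":0,"wx":0,"wy":0,"wz":-0.02,"grip":1},{"dx":0.0168,"dy":0.0367,"dz":0,"wx":0,"wy":0,"wz":-0.02,"grip":1},{"dx":0.0168,"dy":0.0367,"dz":0,"wx":0,"wy":0,"wz":-0.02,"grip":1}]'
python3 -m jog '[{"dx":0,"dy":0,"dz":0,"wx":0,"wy":0,"wz":0,"grip":1},{"dx":0,"dy":0,"dz":0,"wx":0,"wy":0,"wz":0,"grip":1},{"dx":0,"dy":0,"dz":0,"wx":0,"wy":0,"wz":0,"grip":1},{"dx":0,"dy":0,"dz":0,"wx":0,"wy":0,"wz":0,"grip":1}]'
```

```text
time_s: 12.7
ee_pos: [597.9, 30.3, 160.9]
ee_rot: [-179.8, -0.0, 99.1]
force: [0.3, -0.2, -1.5]
gripper_width: 49.8
time_s: 13.1
ee_pos: [597.7, 27.5, 162.5]
ee_rot: [-179.9, 0.0, 99.1]
force: [0.2, 0.3, -0.9]
gripper_width: 50.0
```

```bash
python3 -m jog '[{"dx":0,"dy":0,"dz":-0.02,"wx":0,"wy":0,"wz":0,"grip":1},{"dx":0,"dy":0,"dz":-0.02,"wx":0,"wy":0,"wz":0,"grip":1},{"dx":0,"dy":0,"dz":-0.02,"wx":0,"wy":0,"wz":0,"grip":1},{"dx":0,"dy":0,"dz":-0.012,"wx":0,"wy":0,"wz":0,"grip":1},{"dx":0,"dy":0,"dz":-0.006,"wx":0,"wy":0,"wz":0,"grip":1},{"dx":0,"dy":0,"dz":0,"wx":0,"wy":0,"wz":0,"grip":1},{"dx":0,"dy":0,"dz":0,"wx":0,"wy":0,"wz":0,"grip":1},{"dx":0,"dy":0,"dz":0,"wx":0,"wy":0,"wz":0,"grip":1}]'
python3 -m jog '[{"dx":0,"dy":0,"dz":-0.001,"wx":0,"wy":0,"wz":0,"grip":1},{"dx":0,"dy":0,"dz":-0.001,"wx":0,"wy":0,"wz":0,"grip":1},{"dx":0,"dy":0,"dz":0,"wx":0,"wy":0,"wz":0,"grip":1},{"dx":0,"dy":0,"dz":0,"wx":0,"wy":0,"wz":0,"grip":1}]'
python3 -m jog '[{"dx":0,"dy":0,"dz":-0.001,"wx":0,"wy":0,"wz":0,"grip":1},{"dx":0,"dy":0,"dz":-0.001,"wx":0,"wy":0,"wz":0,"grip":1},{"dx":0,"dy":0,"dz":0,"wx":0,"wy":0,"wz":0,"grip":1},{"dx":0,"dy":0,"dz":0,"wx":0,"wy":0,"wz":0,"grip":1}]'
```

```text
time_s: 13.9
ee_pos: [599.1, 28.7, 86.0]
ee_rot: [179.9, 0.0, 99.2]
force: [-0.4, -0.6, 0.4]
gripper_width: 49.9
time_s: 14.3
ee_pos: [598.4, 28.8, 83.0]
ee_rot: [180.0, 0.0, 99.2]
force: [-1.0, 0.2, -1.6]
gripper_width: 50.0
time_s: 14.7
ee_pos: [598.4, 28.7, 80.9]
ee_rot: [-180.0, 0.0, 99.2]
force: [-0.5, -1.5, -0.8]
gripper_width: 49.9
```

```bash
python3 -m jog '[{"dx":0,"dy":0,"dz":-0.001,"wx":0,"wy":0,"wz":0,"grip":1},{"dx":0,"dy":0,"dz":-0.001,"wx":0,"wy":0,"wz":0,"grip":1},{"dx":0,"dy":0,"dz":-0.001,"wx":0,"wy":0,"wz":0,"grip":1},{"dx":0,"dy":0,"dz":0,"wx":0,"wy":0,"wz":0,"grip":1},{"dx":0,"dy":0,"dz":0,"wx":0,"wy":0,"wz":0,"grip":1}]'
python3 -m jog '[{"dx":0,"dy":0,"dz":-0.001,"wx":0,"wy":0,"wz":0,"grip":1},{"dx":0,"dy":0,"dz":0,"wx":0,"wy":0,"wz":0,"grip":1},{"dx":0,"dy":0,"dz":0,"wx":0,"wy":0,"wz":0,"grip":1}]'
```

```text
time_s: 15.2
ee_pos: [598.3, 28.7, 77.9]
ee_rot: [-180.0, -0.0, 99.2]
force: [-0.1, 0.1, -1.6]
gripper_width: 50.2
time_s: 15.5
ee_pos: [598.3, 28.7, 76.9]
ee_rot: [-180.0, 0.0, 99.2]
force: [1.1, 0.4, -1.6]
gripper_width: 50.0
```

```bash
python3 -m jog '[{"dx":0,"dy":0,"dz":-0.0007,"wx":0,"wy":0,"wz":0,"grip":1},{"dx":0,"dy":0,"dz":0,"wx":0,"wy":0,"wz":0,"grip":1},{"dx":0,"dy":0,"dz":0,"wx":0,"wy":0,"wz":0,"grip":1}]'
python3 -m jog '[{"dx":0,"dy":0,"dz":-0.0007,"wx":0,"wy":0,"wz":0,"grip":1},{"dx":0,"dy":0,"dz":0,"wx":0,"wy":0,"wz":0,"grip":1},{"dx":0,"dy":0,"dz":0,"wx":0,"wy":0,"wz":0,"grip":1}]'
```

```text
time_s: 15.8
ee_pos: [598.4, 28.7, 76.8]
ee_rot: [180.0, 0.0, 99.2]
force: [-1.0, -0.3, 4.9]
gripper_width: 50.4
time_s: 16.1
ee_pos: [598.5, 28.7, 76.8]
ee_rot: [180.0, 0.0, 99.2]
force: [-2.0, -0.3, 8.2]
gripper_width: 50.2
```

Plate touched at TCP z 76.8 (stiffness about 7 N/mm). Easing off the plate, then closing most of the gap to the fences.

```bash
python3 -m jog '[{"dx":0,"dy":0,"dz":0.0012,"wx":0,"wy":0,"wz":0,"grip":1},{"dx":0.001,"dy":0.002,"dz":0,"wx":0,"wy":0,"wz":0,"grip":1},{"dx":0.001,"dy":0.002,"dz":0,"wx":0,"wy":0,"wz":0,"grip":1},{"dx":0.001,"dy":0.002,"dz":0,"wx":0,"wy":0,"wz":0,"grip":1},{"dx":0.001,"dy":0.001,"dz":0,"wx":0,"wy":0,"wz":0,"grip":1},{"dx":0,"dy":0,"dz":0,"wx":0,"wy":0,"wz":0,"grip":1},{"dx":0,"dy":0,"dz":0,"wx":0,"wy":0,"wz":0,"grip":1},{"dx":0,"dy":0,"dz":0,"wx":0,"wy":0,"wz":0,"grip":1}]'
python3 -m jog '[{"dx":0.001,"dy":0.0002,"dz":0,"wx":0,"wy":0,"wz":0,"grip":1},{"dx":0,"dy":0,"dz":0,"wx":0,"wy":0,"wz":0,"grip":1},{"dx":0,"dy":0,"dz":0,"wx":0,"wy":0,"wz":0,"grip":1}]'
python3 -m jog '[{"dx":0.001,"dy":0.0002,"dz":0,"wx":0,"wy":0,"wz":0,"grip":1},{"dx":0,"dy":0,"dz":0,"wx":0,"wy":0,"wz":0,"grip":1},{"dx":0,"dy":0,"dz":0,"wx":0,"wy":0,"wz":0,"grip":1}]'
```

```text
time_s: 16.9
ee_pos: [602.3, 35.8, 76.8]
ee_rot: [-180.0, -0.0, 99.2]
force: [-1.7, -0.8, 2.8]
gripper_width: 50.0
time_s: 17.2
ee_pos: [602.5, 35.9, 76.7]
ee_rot: [-179.9, -0.0, 99.2]
force: [-3.9, -1.9, 4.3]
gripper_width: 49.6
time_s: 17.5
ee_pos: [603.3, 36.1, 76.7]
ee_rot: [-179.9, -0.0, 99.2]
force: [-4.5, -1.7, 4.8]
gripper_width: 49.6
```

Plate friction is still there (fz of about 5 N). Easing up a little more.

```bash
python3 -m jog '[{"dx":0,"dy":0,"dz":0.0008,"wx":0,"wy":0,"wz":0,"grip":1},{"dx":0,"dy":0,"dz":0,"wx":0,"wy":0,"wz":0,"grip":1},{"dx":0,"dy":0,"dz":0,"wx":0,"wy":0,"wz":0,"grip":1}]'
python3 -m jog '[{"dx":0.001,"dy":0.0002,"dz":0,"wx":0,"wy":0,"wz":0,"grip":1},{"dx":0,"dy":0,"dz":0,"wx":0,"wy":0,"wz":0,"grip":1},{"dx":0,"dy":0,"dz":0,"wx":0,"wy":0,"wz":0,"grip":1}]'
```

```text
time_s: 17.8
ee_pos: [603.9, 36.3, 76.9]
ee_rot: [-179.9, -0.0, 99.2]
force: [-3.2, -0.1, -1.8]
gripper_width: 49.7
time_s: 18.1
ee_pos: [604.0, 36.3, 77.0]
ee_rot: [-179.8, -0.0, 99.2]
force: [-4.6, 0.0, -1.4]
gripper_width: 49.4
```

Far fence touched (−4.6 N, z free). Backing it off slightly, then moving towards the left fence.

```bash
python3 -m jog '[{"dx":-0.0006,"dy":0.0009,"dz":0,"wx":0,"wy":0,"wz":0,"grip":1},{"dx":-0.0002,"dy":0.0005,"dz":0,"wx":0,"wy":0,"wz":0,"grip":1},{"dx":0,"dy":0,"dz":0,"wx":0,"wy":0,"wz":0,"grip":1},{"dx":0,"dy":0,"dz":0,"wx":0,"wy":0,"wz":0,"grip":1}]'
python3 -m jog '[{"dx":-0.0002,"dy":0.001,"dz":0,"wx":0,"wy":0,"wz":0,"grip":1},{"dx":0,"dy":0,"dz":0,"wx":0,"wy":0,"wz":0,"grip":1},{"dx":0,"dy":0,"dz":0,"wx":0,"wy":0,"wz":0,"grip":1}]'
python3 -m jog '[{"dx":-0.0002,"dy":0.001,"dz":0,"wx":0,"wy":0,"wz":0,"grip":1},{"dx":0,"dy":0,"dz":0,"wx":0,"wy":0,"wz":0,"grip":1},{"dx":0,"dy":0,"dz":0,"wx":0,"wy":0,"wz":0,"grip":1}]'
```

```text
time_s: 18.5
ee_pos: [603.9, 37.0, 77.0]
ee_rot: [-179.9, 0.1, 99.2]
force: [-4.2, -2.6, -1.3]
gripper_width: 49.8
time_s: 18.8
ee_pos: [603.8, 37.8, 77.1]
ee_rot: [-179.9, 0.1, 99.2]
force: [-5.0, -3.2, -1.9]
gripper_width: 49.8
time_s: 19.1
ee_pos: [603.7, 37.8, 77.1]
ee_rot: [-179.9, 0.2, 99.2]
force: [-3.6, -7.1, -1.6]
gripper_width: 50.2
```

Left fence touched too (fy −7 N). Setting the foot lightly down, then loading both fences together.

```bash
python3 -m jog '[{"dx":0,"dy":0,"dz":-0.0004,"wx":0,"wy":0,"wz":0,"grip":1},{"dx":0.0005,"dy":0.0004,"dz":0,"wx":0,"wy":0,"wz":0,"grip":1},{"dx":0.0005,"dy":0.0004,"dz":0,"wx":0,"wy":0,"wz":0,"grip":1},{"dx":0,"dy":0,"dz":0,"wx":0,"wy":0,"wz":0,"grip":1},{"dx":0,"dy":0,"dz":0,"wx":0,"wy":0,"wz":0,"grip":1},{"dx":0,"dy":0,"dz":0,"wx":0,"wy":0,"wz":0,"grip":1},{"dx":0,"dy":0,"dz":0,"wx":0,"wy":0,"wz":0,"grip":1}]'
python3 - <<'E'
from h import *
im,c=grab('side')
cv2.imwrite('pics/end.png',cv2.resize(im[170:320,230:400],(680,600),interpolation=2)[:,:,::-1]); s=env.state(); print(s['torque'],s['force'],s['ee_pos'],s['ee_rot'])
E
```

```text
time_s: 19.8
ee_pos: [603.8, 37.9, 77.1]
ee_rot: [-179.8, 0.2, 99.2]
force: [-6.0, -8.3, 0.9]
gripper_width: 49.9
[-1.68569063  1.34826084 -0.13423215] [-6.42885817 -8.26968066  1.95580182] [603.82247189  37.86309926  77.15576562] [-179.79435545    0.22877676   99.2230138 ]
```

View pics/end.png

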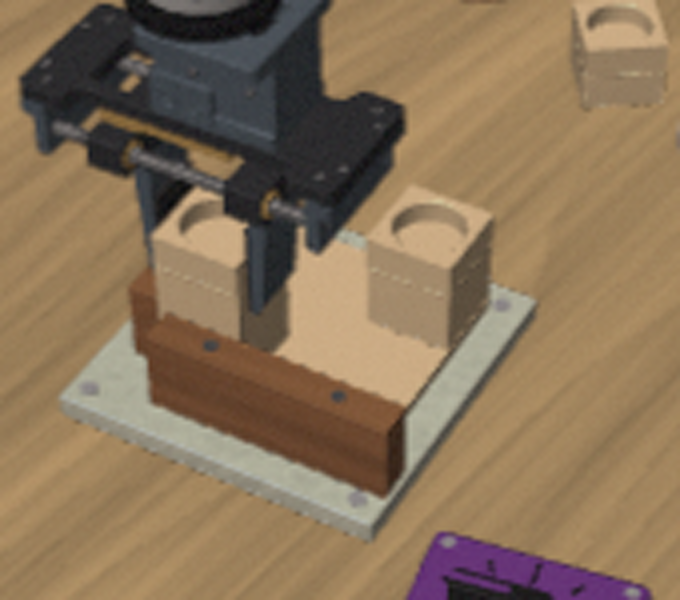

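The block is in the corner, upright, with the foot between the fences (crop about (220,290)). Loads are about 7.4 N per fence. Raising them to about 11 N for margin.

```bash
python3 -m jog '[{"dx":0.0003,"dy":0.0004,"dz":0,"wx":0,"wy":0,"wz":0,"grip":1},{"dx":0.0003,"dy":0.0004,"dz":0,"wx":0,"wy":0,"wz":0,"grip":1},{"dx":0,"dy":0,"dz":0,"wx":0,"wy":0,"wz":0,"grip":1},{"dx":0,"dy":0,"dz":0,"wx":0,"wy":0,"wz":0,"grip":1},{"dx":0,"dy":0,"dz":0,"wx":0,"wy":0,"wz":0,"grip":1},{"dx":0,"dy":0,"dz":0,"wx":0,"wy":0,"wz":0,"grip":1}]'
python3 -m jog '[{"dx":0,"dy":0,"dz":0,"wx":0,"wy":0,"wz":0,"grip":1},{"dx":0,"dy":0,"dz":0,"wx":0,"wy":0,"wz":0,"grip":1},{"dx":0,"dy":0,"dz":0,"wx":0,"wy":0,"wz":0,"grip":1},{"dx":0,"dy":0,"dz":0,"wx":0,"wy":0,"wz":0,"grip":1},{"dx":0,"dy":0,"dz":0,"wx":0,"wy":0,"wz":0,"grip":1}]'
```

```text
time_s: 20.45
ee_pos: [603.9, 37.9, 77.2]
ee_rot: [-179.7, 0.3, 99.2]
force: [-7.0, -10.7, 3.2]
gripper_width: 49.9
time_s: 20.95
ee_pos: [603.9, 37.9, 77.2]
ee_rot: [-179.7, 0.3, 99.2]
force: [-7.6, -10.6, 2.3]
gripper_width: 50.0
```

Steady at about 9.2 N on each fence in the jig axes, with the pose unmoving. Handing in.

```bash
python3 -c "
from workcell import env
print(env.job_done()); s=env.state(); print(s['time_s'],s['force'],s['ee_pos'],s['gripper_width'])"
```

```text
the job is handed in; nothing more can be done
None
the job is handed in; nothing more can be done
```

The timer is set to 20 minutes and the tall block is held in the jig's corner, pressed against both fences. I handed the job in at about 21 s of the 64 s allowed; no verdict is reported.

- **Timer:** I turned the knob about 57° clockwise. A wrist picture afterwards showed the pointer in line with the fourth mark after the double line, to within about a degree by eye. I did not look at the timer again after that.
- **Block:** I gripped it at 50 N, touched the plate, then the far fence, then the left fence, and loaded both together. The last reading was a net push of about 9 N along each jig axis, steady over the last 0.5 s. The fence contact forces themselves were not measured; with friction between the faces the worst case is about 5.6 N each.
- **Position:** The final pose was within about 1 mm of the corner worked out from the pictures, tilted 0.3°, with the gripper opening at 50 mm. The last side picture, taken just before the final small load, showed the block upright in the corner.
- **Disagreements and unchecked items:**
  - The left fence was met about 1 mm earlier than the pictures predicted, within the 2 mm calibration error.
  - The first three move calls were refused because every row needs all seven keys; nothing moved.
  - I kept clear of the bystanders but did not measure their positions at the end.
  - A state read after handing in was refused, so the final second itself is unchecked.

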